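# Seat a tight insert in the dry-block heater, edge first

## Robot

A 7-joint arm with a two-finger parallel gripper is mounted at the origin on a cart in front of the work surface, level with it; the furniture and walls round the work are solid. World frame = base frame: x ahead of the robot, y to its left, z up, the work surface at z = 0. Lengths are in m, angles in rad, forces in N, time in s.
With the tool pointing down it reaches from about 0.4 to 0.925 m from the base axis. Payload 4.1 kg.
Tool frame: the origin (TCP) lies on the front face of the gripper's body, between the roots of the fingers; the fingertips stand nose_length ahead of it and the grasp point (between the pads) lies 54 mm ahead of it (nose_length is the distance from the TCP to the fingertips, in m); z points along the fingers, y is the line along which they close (so a half turn about z gives the same grasp; the last joint's range is limited). The gripper opens to 85 mm and grips with 20 to 120 N. Pads are 22 mm wide; open, the fingers measure 114 mm over their backs; the gripper's body (76 mm by 85 mm) begins 54 mm behind the grasp point. The pads swing forward as they close: fully open they stand 13 mm farther back than shut.
Start: joints at [-1.33, 0.398, 0.045, 1.537, -0.019, 1.207, -0.051], TCP at [0.217, 0.613, 0.304] pointing down, gripper open.
Joint ranges: [-2.82, 2.82], [-0.49, 2.23], [-1.37, 1.46], [0, 2.46], [-1.36, 4.5], [0.23, 2], [-2.94, 2.94]. Speed limits (rad/s): [2.57, 2.57, 3.14, 3.14, 3.14, 3.14, 3.14].

## Interface

Orientations are given as a unit quaternion [w, x, y, z].
In Python, from cell import get_obs, get_image, get_calibration, sign_off, nose_length gives the robot as it stands. The module is installed in compiled form; this text tells all that it offers.
- The arm moves only by the tool carry_out, never from a script. Its argument "series" is a list of rows, each a list of 6 numbers: the shift along the tool's x, y, z in cm, then the turn, a rotation vector about the tool's x, y, z in degrees. In form: [[x, y, z, rx, ry, rz], ...]. A call has 1 to 20 rows; each row is the pose to reach, as a shift and turn from the pose commanded when the call began, along the tool's axes at that moment; what a row does not reach only later rows make up. A row lasts 1/10 s, in which the tool goes at most 50 mm and 8.59 degrees, less where a joint would pass 70% of its speed; a pose out of reach is approached as far as the arm can. A call with a gripper value outside its range is refused whole. "claw" is the opening, from 0 (shut) to 1 (fully open), set as the call begins (left out, the last holds). The fingers move at their own pace and stop on an object; "newtons" is the grip in N (left out, the last holds). Time passes only in rows, so rows that repeat a pose let the fingers close. It gives the time, the measured TCP pose, the force, the opening and the grip force at its end, in the units of the state.
- get_obs(): the state, without advancing time (a new reading comes with each control period).
- get_image(name): name is "side" or "top"; returns (picture, depth): 400x640x3 uint8, red, green, blue; 400x640 float32, m along the optical axis (not along the pixel's ray), 0 where there is no reading.
- get_calibration(name): a dict with "fx", "fy", "cx", "cy" (pixels), "k1" (the pictures are not rectified: a ray, as slopes to the right and down, at radius r is drawn at 1 + k1 r^2 times it, then the intrinsics apply), "position" and "rotation" of the camera in the world. Camera axes: x right, y up, looking along -z (the intrinsics and any distortion apply to the point x, -y, -z); pixel columns grow to the right and rows downward; lengths in m; the calibration is good to about 2 mm. A picture is of the moment at which its call begins. get_calibration takes no time and is no camera call.
- sign_off(): hands the job in; it is judged then, once.
The state is a dict: "time": time; "q": joint angles; "qd": joint speeds; "joint_efforts": joint torques, N m; "ee_pos": TCP position; "eef_rot": TCP orientation; "contact_force": force on the tool from outside, world axes, zero at the start; "moment": the same for the moment, N m; "opening": finger opening in m; "finger_force": force on a finger pad.
Only numpy, scipy, OpenCV 4.12 (cv2) and the standard library are available. Lean on these libraries where they do the work, as an engineer would, in place of code of your own. Each camera call takes 0.05 s, during which the arm holds its last target. There are 200 camera calls.

## Task

Take the thicker of the two metal inserts out of the grey stand and fit it into the round well of the dry-block heater. The fit is tight and the heating block lies off to one side of its opening, so lean the insert about 20 degrees, feel its lower edge into the well first, and only then straighten it and slide it fully home until its collar sits flat on the block. Guide it down gently all the way: do not ram it, force it or let it drop, and leave everything else where it stands.

Things in the scene. Friction and masses are not known exactly. Their poses are not given: they have to be found in the camera images.
- insert: Thicker insert: metal plug 104 mm tall, 200 to 330 g, upright in one of the stand's two recesses. Origin: centre of its flat foot; z: its axis, up to the knob. Cylindrical shank 32 mm in diameter from z = 0 to 60 mm, foot edge square; collar 49 mm in diameter, z = 60 to 68 mm, with a ring of 8 small dark tube holes; round knob above.
- insert_knob (a point): Centre of the insert's round steel pull knob, the place to grip it: 22 mm in diameter, from 68 to 104 mm above the insert's foot; this point is on the axis, 90 mm above the foot. The frame is the insert's own.
- slim_insert: The other, thinner insert, which does not belong in this well: same heights and same knob, but shank 23 mm and collar 40 mm in diameter. It stands in the stand's other recess and stays there.
- stand: Grey plastic stand, fixed, 78 x 162 x 24 mm, origin at the centre of its underside, z up. Two round recesses 36 mm wide and 14 mm deep (floor 10 mm above the worktop), 38 mm either side of its centre along its y axis.
- heater: Dry-block heater, fixed: housing 160 (x) x 180 (y) mm, display and keys on its front (-x) face, metal deck on top at 116 mm. Origin: centre of its underside, z up. In the deck's 80 mm round opening lies a metal heating block 58 mm in diameter, flat top 118 mm above the worktop, with the well in its middle: round, vertical, 33 mm in diameter (shank + 1 mm), 64 mm deep, sharp edged.
- well_mouth (a point): Centre of the deck's round opening, at the height of the heating block's top: 15 mm behind the heater's origin (its +x), 118 mm above it; z up. Not the well's own centre: the block is clamped against one side of the opening in soft insulation, and the true well axis lies 8 to 10 mm from this point in an unknown direction, not measured. The block does not yield when pushed.
- timer: White bench timer, 38 x 62 x 58 mm, behind the stand; origin at the centre of its underside. Bystander.
- reagent_bottle: Brown glass reagent bottle with a screw cap, 54 mm in diameter, 131 mm tall, behind the heater; origin at the centre of its underside. Bystander.
- test_cassette: Flat white test cassette, 20 x 70 x 6 mm, lying to the left of the stand, near the front edge; origin at the centre of its underside. Bystander.
Mind the look-alikes: they are no part of the job. Leave any orange look-alike of the insert alone.

How it is judged:
On the way:
1. The insert leans at least 6 degrees while its lower edge is in the well so far that the centre of its foot is level with the well's mouth or below it (angle between insert's own z axis and vertical between 0.105 and 0.6 rad and z of insert in the frame of well_mouth below 0.0005 m and horizontal distance between insert and well_mouth below 0.016 m), for 0.1 s.
At the end, for the whole second after the job is handed in: The insert stands upright in the heater's well (axis within 0.03 rad of vertical, within 12.5 mm of the centre of the deck opening), its foot at least 58.5 mm below the mouth so that its 60 mm shank is in and the collar sits on the block within 1.5 mm, at rest and released (z of insert in the frame of well_mouth below -0.0585 m and horizontal distance between insert and well_mouth below 0.0125 m and angle between the z axis of insert and the z axis of heater, either way round below 0.03 rad and linear speed of insert below 0.01 m/s); the robot touches nothing.
It fails at once if before it is home, the insert is pressed or knocked against the heater with more than 15 N (rammed or forced) (contact force between insert and heater above 15 N and z of insert in the frame of well_mouth above -0.057 m).
It fails at once if the insert is pressed or struck against the heater with more than 60 N, even when home (slammed) (contact force between insert and heater above 60 N).
It fails at once if the insert drops down the well: it moves faster than 0.25 m/s with its foot below the mouth (linear speed of insert above 0.25 m/s and z of insert in the frame of well_mouth below -0.002 m and horizontal distance between insert and well_mouth below 0.0125 m).
It fails at once if the slim insert is lifted or shifted by more than 15 mm (distance of slim_insert from where it was at the start of the episode above 0.015 m).
It fails at once if the timer, the reagent bottle or the test cassette is shifted by more than 20 mm (distance of any of timer, reagent_bottle, test_cassette from where it was at the start of the episode above 0.02 m).
It also fails if it takes over 64 s, if anything falls off the work surface, if the arm or the gripper's body presses on something with over 40 N, if the wrist force passes 120 N, or if a joint passes its speed limit or range.

## Working session

There is one attempt and no reset: what is moved stays moved. The work goes in short steps, Python scripts to look and compute and a tool call to move; the robot and the scene stay as the last step left them, time stands still between calls to the robot, and variables do not carry over. Pictures are saved under pics/ and viewed, at most 10 in all, crops included, and the job is handed in when it is done.

Besides the shell and the picture viewer there is one more tool, called after "Call:" as name([rows], argument=value, ...), one row to a line, values as JSON. carry_out: Moves the arm, as the interface text tells. Its arguments: {"type":"object","properties":{"series":{"type":"array","items":{"type":"array","items":{"type":"number"}}},"claw":{"type":"number"},"newtons":{"type":"number"}},"required":["series"]}

```bash
mkdir -p pics; cat > h.py <<'E'
import numpy as np, cv2
from cell import *
from scipy.spatial.transform import Rotation as R
def rot(c):
    r=np.array(c["rotation"],float)
    return r if r.shape==(3,3) else R.from_quat(r[[1,2,3,0]]).as_matrix()
def world(c,u,v,d=None,z=None):
    x=(u-c["cx"])/c["fx"]; y=(v-c["cy"])/c["fy"]
    a,b=x,y
    for _ in range(20):
        s=1+c["k1"]*(a*a+b*b); a,b=x/s,y/s
    ray=rot(c)@np.array([a,-b,-1.0]); p=np.array(c["position"],float)
    if z is not None: d=(z-p[2])/ray[2]
    return p+ray*d
def pix(c,P):
    q=rot(c).T@(np.array(P)-np.array(c["position"])); a,b=q[0]/-q[2],-q[1]/-q[2]
    s=1+c["k1"]*(a*a+b*b); return c["fx"]*a*s+c["cx"],c["fy"]*b*s+c["cy"]
def snap(n,f,crop=None,k=1):
    im,d=get_image(n); np.savez(f"pics/{f}.npz",im=im,d=d)
    o=im
    if crop: x0,y0,x1,y1=crop; o=cv2.resize(im[y0:y1,x0:x1],None,fx=k,fy=k,interpolation=cv2.INTER_CUBIC)
    cv2.imwrite(f"pics/{f}.png",o[:,:,::-1]); return im,d
E
python3 - <<'E'
from h import *
snap("top","t0");snap("side","s0")
for n in("top","side"):print(get_calibration(n))
o=get_obs();print(o,nose_length() if callable(nose_length) else nose_length)
E
```

```text
{'fx': 429.4869276166903, 'fy': 429.4869276166903, 'cx': 319.4442113775915, 'cy': 198.88000812005447, 'k1': -0.05381502440378871, 'position': array([0.36410599, 0.11979762, 1.10356901]), 'rotation': array([ 0.708745  ,  0.0587893 , -0.05134659, -0.70113328])}
{'fx': 462.0227362840759, 'fy': 462.0227362840759, 'cx': 320.5315661420212, 'cy': 203.89940271691486, 'k1': -0.020836415075347555, 'position': array([0.27218921, 1.41132227, 0.63970431]), 'rotation': array([-0.07963133, -0.05266297,  0.55664711,  0.82524509])}
{'time': 0.1, 'q': array([-1.33000276,  0.39912802,  0.04505175,  1.53775442, -0.01871798,
        1.20691858, -0.05067011]), 'qd': array([-3.66251362e-04, -1.17261066e-03, -9.47312330e-04, -2.32565941e-03,
        1.30112546e-03,  2.01631695e-03, -9.73825956e-05]), 'joint_efforts': array([ 3.20527841e-03, -4.76260900e+01,  1.37009751e+00, -2.54949957e+01,
        1.20927664e-02,  5.06296899e-03, -7.42510565e-06]), 'ee_pos': array([0.21646388, 0.6124237 , 0.30296091]), 'eef_rot': array([-9.50525488e-05,  1.69020787e-01,  9.85612082e-01, -8.88163009e-04]), 'contact_force': array([-0.2098341 , -0.07282764, -0.19824716]), 'moment': array([-0.00798509, -0.01011795,  0.0302991 ]), 'finger_force': 0.0, 'opening': 0.08508052859424031} 0.0726
```

View pics/t0.png

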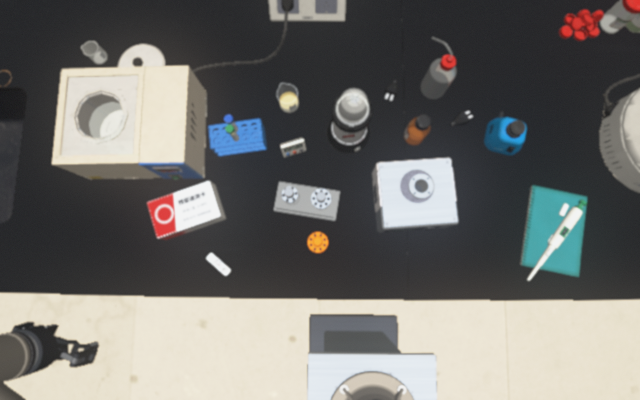

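View pics/s0.png

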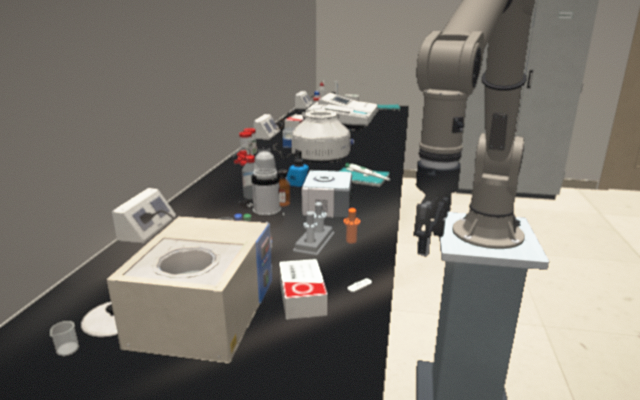

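The top view shows the stand at (307,201) with two inserts, at (290,194) and (321,198). The orange look-alike is at (318,242), the dry-block heater at (416,190) and the bottle behind it at (418,130). I'll enlarge the stand and heater to tell which insert is thicker.

```bash
python3 - <<'E'
from h import *
f=np.load("pics/t0.npz");im=f["im"]
cv2.imwrite("pics/t0c.png",cv2.resize(im[150:250,265:465],None,fx=4,fy=4,interpolation=cv2.INTER_CUBIC)[:,:,::-1])
f=np.load("pics/s0.npz");im=f["im"]
cv2.imwrite("pics/s0c.png",cv2.resize(im[160:260,270:370],None,fx=6,fy=6,interpolation=cv2.INTER_CUBIC)[:,:,::-1])
E
```

```text
(no output)
```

View pics/t0c.png

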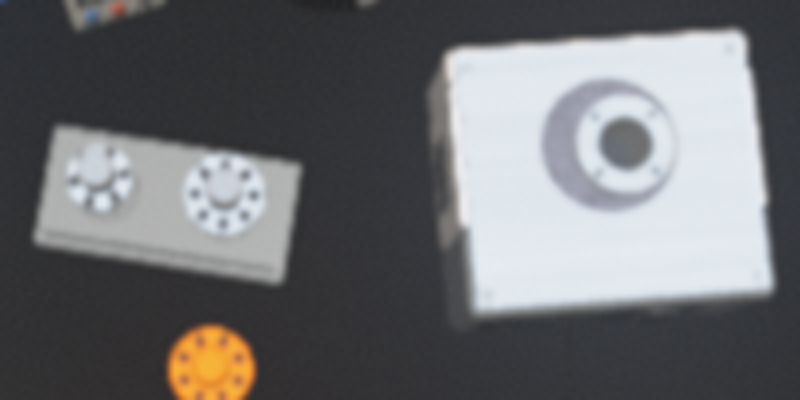

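View pics/s0c.png

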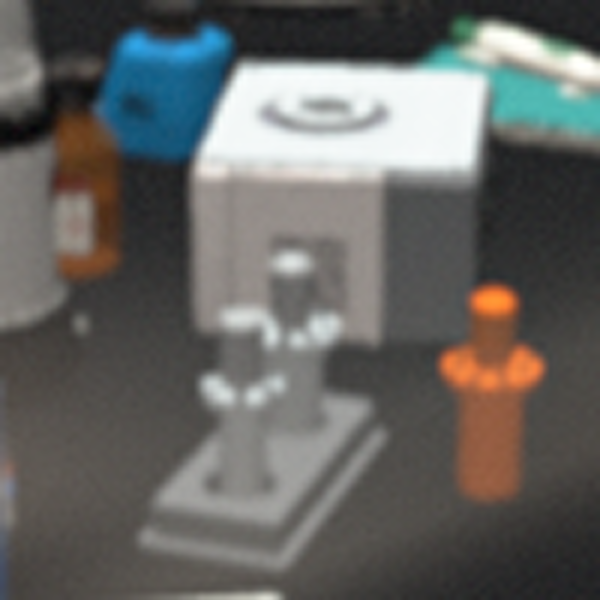

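Two candidates in the top view: the collar at crop (100,181) is about 68 px wide and the one at crop (225,194) about 84 px wide. The second, full-image (321,198), is the thicker insert, because 49 mm should span about 82 px against 67 px for 40 mm. In the crop the well is at (628,143) and the opening at (610,145). In the side crop the thicker insert is the farther one, with its knob top at (292,262).

```bash
python3 - <<'E'
from h import *
c=get_calibration("top"); T=lambda u,v,z:world(c,265+(u+.5)/4-.5,150+(v+.5)/4-.5,z=z).round(4)
s=get_calibration("side"); S=lambda u,v,z:world(s,270+(u+.5)/6-.5,160+(v+.5)/6-.5,z=z).round(4)
print("thick collar",T(225,194,.078),"knobtop",T(224,184,.114), "side knobtop",S(292,262,.114))
print("slim",T(100,181,.078),T(97,160,.114),"side",S(243,317,.114))
print("well",T(628,143,.118),"opening",T(610,145,.118))
cs=[T(*p,.116) for p in((445,50),(743,30),(775,293),(473,315))];print("deck",*cs, np.mean(cs,0))
for a in ((52,125),(302,162),(283,285),(35,243)):print("stand",T(*a,.024))
f=np.load("pics/t0.npz");d=f["d"]
for u,v in((628,143),(600,250),(225,187),(590,145)):
  x,y=265+(u+.5)/4-.5,150+(v+.5)/4-.5
  print(u,v,world(c,x,y,d=d[round(y),round(x)]).round(4))
o=get_obs();print(R.from_quat(o["eef_rot"][[1,2,3,0]]).as_matrix().round(3))
E
```

```text
thick collar [0.5271 0.1281 0.078 ] knobtop [0.5273 0.1285 0.114 ] side knobtop [0.5263 0.1304 0.114 ]
slim [0.5344 0.2039 0.078 ] [0.5408 0.203  0.114 ] side [0.5357 0.2049 0.114 ]
well [ 0.5533 -0.1073  0.118 ] opening [ 0.552  -0.0967  0.118 ]
deck [ 0.6084 -0.001   0.116 ] [ 0.6226 -0.178   0.116 ] [ 0.4663 -0.191   0.116 ] [ 0.452  -0.0157  0.116 ] [ 0.537325 -0.096425  0.116   ]
stand [0.5794 0.24   0.024 ]
stand [0.5569 0.0797 0.024 ]
stand [0.478  0.0913 0.024 ]
stand [0.503  0.2488 0.024 ]
628 143 [ 0.5631 -0.119   0.0669]
600 250 [ 0.49   -0.0892  0.119 ]
225 187 [0.5253 0.1279 0.1153]
590 145 [ 0.552  -0.0851  0.1175]
[[-0.943  0.333 -0.   ]
 [ 0.333  0.943 -0.002]
 [-0.    -0.002 -1.   ]]
```

```bash
cat >> h.py <<'E'
def toolR(lean=0,yaw=0):
    """tool y = +x world at yaw 0, z down; lean (deg) tips insert top toward -x (robot)"""
    B=np.array([[0,1,0],[1,0,0],[0,0,-1]],float)
    return R.from_euler("z",yaw,degrees=True).as_matrix()@R.from_euler("y",-lean,degrees=True).as_matrix()@B
def row(P,Rt):
    o=get_obs();q=np.array(o["eef_rot"]);C=R.from_quat(q[[1,2,3,0]]).as_matrix()
    return (C.T@(np.array(P)-o["ee_pos"])*100).round(2),np.degrees(R.from_matrix(C.T@Rt).as_rotvec()).round(2)
def st():
    o=get_obs();q=np.array(o["eef_rot"]);C=R.from_quat(q[[1,2,3,0]]).as_matrix()
    lean=np.degrees(np.arctan2(C[0,2],-C[2,2]))
    foot=np.array(o["ee_pos"])+C[:,2]*GZ
    print("t",o["time"],"tcp",o["ee_pos"].round(4),"lean",lean.round(2),"foot",foot.round(4),"F",o["contact_force"].round(2),"M",o["moment"].round(2),"op",round(o["opening"],4),"ff",round(o["finger_force"],1)); print(C.round(3).tolist())
GZ=0.146
E
python3 -c "
from h import *
print(row([.527,.129,.24],toolR()))"
```

```text
(array([-45.39, -35.22,   6.36]), array([-8.000e-02,  7.000e-02,  7.054e+01]))
```

Call:
carry_out([
  [-45.4, -35.2, 0, 0, 0, 70.5],
  [-45.4, -35.2, 0, 0, 0, 70.5],
  [-45.4, -35.2, 0, 0, 0, 70.5],
  [-45.4, -35.2, 0, 0, 0, 70.5],
  [-45.4, -35.2, 0, 0, 0, 70.5],
  [-45.4, -35.2, 0, 0, 0, 70.5],
  [-45.4, -35.2, 0, 0, 0, 70.5],
  [-45.4, -35.2, 0, 0, 0, 70.5],
  [-45.4, -35.2, 0, 0, 0, 70.5],
  [-45.4, -35.2, 0, 0, 0, 70.5],
  [-45.4, -35.2, 0, 0, 0, 70.5],
  [-45.4, -35.2, 3, 0, 0, 70.5],
  [-45.4, -35.2, 6.4, 0, 0, 70.5],
  [-45.4, -35.2, 6.4, 0, 0, 70.5],
  [-45.4, -35.2, 6.4, 0, 0, 70.5],
], claw=0.75, newtons=40)

```text
time: 1.6
ee_pos: [0.527, 0.1302, 0.2398]
eef_rot: [-0.0, 0.707, 0.708, -0.001]
contact_force: [1.0, 0.1, 0.1]
opening: 0.0637
finger_force: 0.0
```

```bash
python3 - <<'E'
from h import *
snap("side","s1",(260,140,400,245),5)
st();print(row([.527,.129,.157],toolR()))
E
```

```text
t 1.65 tcp [0.5277 0.1306 0.2409] lean 0.06 foot [0.5279 0.1307 0.0949] F [-0.17  0.53  1.25] M [ 0.02 -0.02  0.  ] op 0.064 ff 0.0
[[-0.002, 1.0, 0.001], [1.0, 0.002, 0.001], [0.001, 0.001, -1.0]]
(array([-0.17, -0.08,  8.39]), array([ 0.06, -0.04,  0.11]))
```

View pics/s1.png

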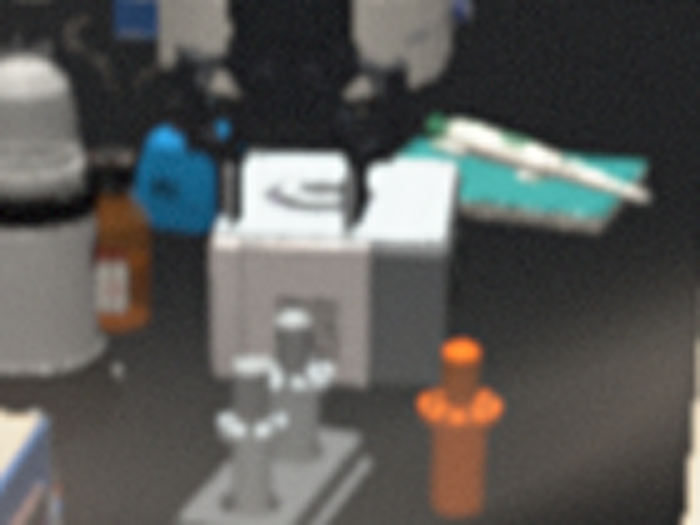

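The two dark fingers, at crop (228,190) and (355,200), straddle the thick knob at (293,320). I'll descend and grip.

Call:
carry_out([
  [-0.15, -0.05, 3, 0, 0, 0],
  [-0.15, -0.05, 5.5, 0, 0, 0],
  [-0.15, -0.05, 7.5, 0, 0, 0],
  [-0.15, -0.05, 8.3, 0, 0, 0],
  [-0.15, -0.05, 8.3, 0, 0, 0],
  [-0.15, -0.05, 8.3, 0, 0, 0],
])

```text
time: 2.25
ee_pos: [0.5279, 0.1289, 0.1584]
eef_rot: [0.0, 0.707, 0.708, 0.001]
contact_force: [0.4, 0.0, 0.1]
opening: 0.064
finger_force: 0.0
```

Call:
carry_out([
  [0, 0, 0, 0, 0, 0],
  [0, 0, 0, 0, 0, 0],
  [0, 0, 0, 0, 0, 0],
  [0, 0, 0, 0, 0, 0],
  [0, 0, 0, 0, 0, 0],
  [0, 0, 0, 0, 0, 0],
  [0, 0, 0, 0, 0, 0],
  [0, 0, 0, 0, 0, 0],
], claw=0, newtons=60)

```text
time: 3.05
ee_pos: [0.5273, 0.1283, 0.1578]
eef_rot: [-0.0, 0.707, 0.707, 0.001]
contact_force: [-0.5, -0.4, 6.2]
opening: 0.0201
finger_force: 58.5
```

```bash
python3 - <<'E'
from h import *
st()
E
```

```text
t 3.05 tcp [0.5273 0.1283 0.1578] lean 0.04 foot [0.5274 0.1284 0.0118] F [-0.47 -0.45  6.25] M [ 0.04  0.35 -0.03] op 0.0201 ff 58.5
[[-0.001, 1.0, 0.001], [1.0, 0.001, 0.001], [0.001, 0.001, -1.0]]
```

Call:
carry_out([
  [0, 0, -0.5, 0, 0, 0],
  [0, 0, -1.5, 0, 0, 0],
  [0, 0, -4, 0, 0, 0],
  [0, 0, -7.5, 0, 0, 0],
  [0, 0, -11, 0, 0, 0],
  [0, 0, -14, 0, 0, 0],
  [0, 0, -15.5, 0, 0, 0],
  [0, 0, -15.5, 0, 0, 0],
  [0, 0, -15.5, 0, 0, 0],
])

```text
time: 3.95
ee_pos: [0.5263, 0.128, 0.3114]
eef_rot: [-0.0, 0.707, 0.707, -0.0]
contact_force: [0.1, 0.2, -3.2]
opening: 0.0203
finger_force: 59.1
```

```bash
sed -i 's/^GZ=.*/GZ=0.148/' h.py; python3 - <<'E'
from h import *
st()
foot=np.array([.556,-.107,.150]);Rt=toolR(20)
print(row(foot-Rt[:,2]*.148,Rt))
E
```

```text
t 3.95 tcp [0.5263 0.128  0.3114] lean -0.05 foot [0.5262 0.128  0.1634] F [ 0.1   0.2  -3.21] M [-0.05  0.01  0.02] op 0.0203 ff 59.1
[[-0.001, 1.0, -0.001], [1.0, 0.001, -0.0], [-0.0, -0.001, -1.0]]
(array([-23.5 ,  -2.11,   2.24]), array([-20.05,  -0.  ,   0.03]))
```

Call:
carry_out([
  [-2, 0, 0, 0, 0, 0],
  [-5, 0, 0, -4, 0, 0],
  [-8, -0.5, 0, -8, 0, 0],
  [-11, -1, 0, -12, 0, 0],
  [-14, -1.5, 0, -16, 0, 0],
  [-17, -2.1, 0, -20, 0, 0],
  [-20, -2.1, 0, -20, 0, 0],
  [-22.5, -2.1, 0.5, -20, 0, 0],
  [-23.5, -2.1, 1, -20, 0, 0],
  [-23.5, -2.1, 1, -20, 0, 0],
  [-23.5, -2.1, 1, -20, 0, 0],
  [-23.5, -2.1, 1, -20, 0, 0],
])

```text
time: 5.15
ee_pos: [0.5059, -0.1055, 0.3013]
eef_rot: [0.122, 0.696, 0.697, 0.123]
contact_force: [-0.6, 0.8, -2.8]
opening: 0.0203
finger_force: 59.5
```

```bash
python3 - <<'E'
from h import *
st()
im,d=snap("top","t2")
im2,d=snap("side","s2")
a=cv2.resize(im[150:230,375:465],None,fx=4.4,fy=4.4,interpolation=cv2.INTER_CUBIC)
b=cv2.resize(im2[120:215,280:370],None,fx=4.4,fy=4.4,interpolation=cv2.INTER_CUBIC)[:a.shape[0]+60]
h=max(a.shape[0],b.shape[0]);a=np.pad(a,((0,h-a.shape[0]),(0,0),(0,0)));b=np.pad(b,((0,h-b.shape[0]),(0,0),(0,0)))
cv2.imwrite("pics/c2.png",np.hstack([a,b])[:,:,::-1])
E
```

```text
t 5.15 tcp [ 0.5059 -0.1055  0.3013] lean 19.93 foot [ 0.5563 -0.1054  0.1622] F [-0.62  0.75 -2.83] M [-0.02  0.58  0.02] op 0.0203 ff 59.5
[[-0.003, 0.94, 0.341], [1.0, 0.002, 0.001], [0.0, 0.341, -0.94]]
```

View pics/c2.png

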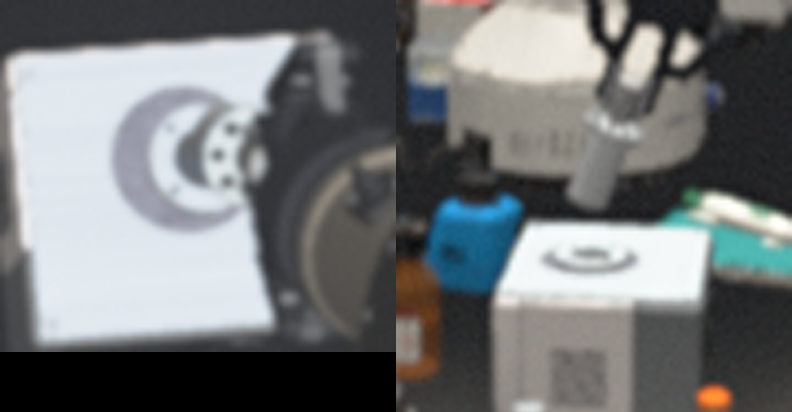

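The left part of the crop (top view) shows the insert over the well, with the collar's left edge at (203,150) and the well's visible edge at (180,155). The right part (side view) shows it leaning about 20° toward the robot, with its foot above the opening. I'll overlay the predicted outlines to check the in-hand offset along y.

```bash
python3 - <<'E'
from h import *
c=get_calibration("top")
im0=np.load("pics/t0.npz")["im"].astype(float).mean(2); im=np.load("pics/t2.npz")["im"]
# well: darkness-weighted centroid inside block
x0,y0=412,176; g=im0[y0:y0+20,x0:x0+20]; 
vv,uu=np.mgrid[y0:y0+20,x0:x0+20]; m=np.hypot(uu-421.8,vv-185.4)<6.3; w=np.clip(225-im0[y0:y0+20,x0:x0+20],0,None)*m
u,v=(w*uu).sum()/w.sum(),(w*vv).sum()/w.sum();W=world(c,u,v,z=.118);print("well centroid",u,v,W.round(4))
o=get_obs();q=o["eef_rot"];C=R.from_quat(q[[1,2,3,0]]).as_matrix();foot=o["ee_pos"]+C[:,2]*.148
a=np.linspace(0,2*np.pi,80);k=8;X,Y=400,160
big=cv2.resize(im[Y:Y+50,X:X+50],None,fx=k,fy=k,interpolation=cv2.INTER_CUBIC)
def draw(P,col):
    pts=[[ (pix(c,p)[0]-X+.5)*k-.5,(pix(c,p)[1]-Y+.5)*k-.5] for p in P]
    cv2.polylines(big2,[np.array(pts).round().astype(int)],True,col,1)
out=[]
for dy in (0,):
    big2=big.copy()
    ring=lambda r,h:[foot-C[:,2]*h+C[:,0]*(r*np.cos(t)+dy)+C[:,1]*r*np.sin(t) for t in a]
    draw(ring(24.5e-3,.068),(255,0,0));draw(ring(24.5e-3,.060),(255,160,0));draw(ring(16e-3,0),(0,255,0));draw(ring(11e-3,.104),(255,0,255))
    draw([W+[.0165*np.cos(t),.0165*np.sin(t),0] for t in a],(0,0,255));draw([W+[.029*np.cos(t),.029*np.sin(t),0] for t in a],(0,0,255))
    out.append(big2)
bb=cv2.resize(im0[Y:Y+50,X:X+50].astype(np.uint8),None,fx=k,fy=k,interpolation=cv2.INTER_CUBIC);big2=cv2.cvtColor(bb,cv2.COLOR_GRAY2RGB)
draw([W+[.0165*np.cos(t),.0165*np.sin(t),0] for t in a],(0,0,255));draw([W+[.029*np.cos(t),.029*np.sin(t),0] for t in a],(0,0,255));out.append(big2)
cv2.imwrite("pics/ov.png",np.hstack(out)[:,:,::-1])
E
```

```text
well centroid 421.43061203479687 185.43496165131003 [ 0.5532 -0.1068  0.118 ]
```

View pics/ov.png

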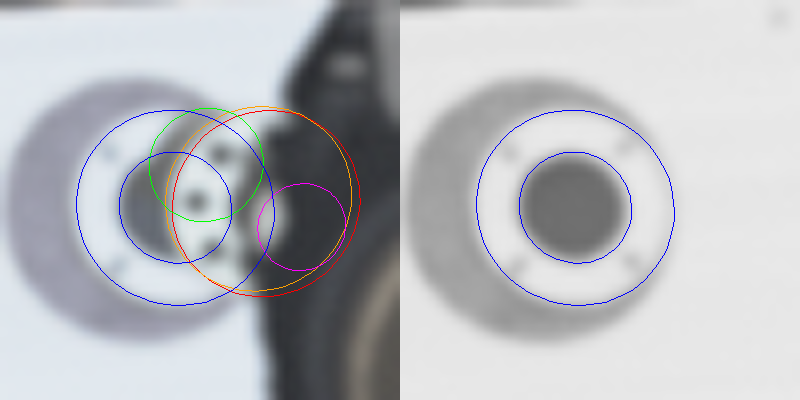

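```bash
cat >> h.py <<'E'
def go(foot,lean,yaw=0):
    Rt=toolR(lean,yaw); print(row(np.array(foot)-Rt[:,2]*GZ,Rt))
E
python3 -c "
from h import *
get_image('top');st();go([.5553,-.107,.126],20)"
```

```text
t 5.3 tcp [ 0.5061 -0.1058  0.3019] lean 19.99 foot [ 0.5568 -0.1057  0.1628] F [ 0.15  0.44 -2.34] M [-0.    0.56  0.  ] op 0.0203 ff 59.5
[[-0.002, 0.94, 0.342], [1.0, 0.002, 0.001], [0.0, 0.342, -0.94]]
(array([-0.12, -1.4 ,  3.41]), array([-0.01, -0.06,  0.12]))
```

Call:
carry_out([
  [-0.1, -0.5, 1.2, 0, 0, 0],
  [-0.1, -1.0, 2.4, 0, 0, 0],
  [-0.1, -1.3, 3.1, 0, 0, 0],
  [-0.1, -1.4, 3.4, 0, 0, 0],
  [-0.1, -1.4, 3.4, 0, 0, 0],
  [-0.1, -1.4, 3.4, 0, 0, 0],
  [-0.1, -1.4, 3.4, 0, 0, 0],
])

```text
time: 6.0
ee_pos: [0.5049, -0.1079, 0.2658]
eef_rot: [0.123, 0.696, 0.697, 0.123]
contact_force: [0.2, 0.8, -2.5]
opening: 0.02
finger_force: 59.6
```

```bash
python3 - <<'E'
from h import *
st();get_image('side');st();go([.5553,-.107,.116],20)
E
```

```text
t 6.0 tcp [ 0.5049 -0.1079  0.2658] lean 20.08 foot [ 0.5557 -0.1078  0.1268] F [ 0.18  0.76 -2.53] M [ 0.05  0.56 -0.06] op 0.02 ff 59.6
[[-0.001, 0.939, 0.343], [1.0, 0.001, 0.0], [0.0, 0.343, -0.939]]
t 6.05 tcp [ 0.5049 -0.1079  0.2657] lean 20.07 foot [ 0.5557 -0.1078  0.1267] F [-1.07 -0.36 -2.89] M [-0.01  0.57  0.04] op 0.0201 ff 59.6
[[-0.001, 0.939, 0.343], [1.0, 0.001, 0.0], [0.0, 0.343, -0.939]]
(array([ 0.09, -0.38,  1.  ]), array([ 0.07, -0.03,  0.03]))
```

Call:
carry_out([
  [0.03, -0.07, 0.19, 0, 0, 0],
  [0.05, -0.14, 0.38, 0, 0, 0],
  [0.05, -0.17, 0.47, 0, 0, 0],
  [0.05, -0.21, 0.56, 0, 0, 0],
  [0.05, -0.21, 0.56, 0, 0, 0],
])

```text
time: 6.55
ee_pos: [0.5043, -0.1073, 0.259]
eef_rot: [0.123, 0.696, 0.697, 0.123]
contact_force: [-0.3, -0.2, -2.6]
opening: 0.0204
finger_force: 59.5
```

Call:
carry_out([
  [0, -0.02, 0.05, 0, 0, 0],
  [0, -0.03, 0.09, 0, 0, 0],
  [0, -0.05, 0.14, 0, 0, 0],
  [0, -0.05, 0.14, 0, 0, 0],
])

```text
time: 6.95
ee_pos: [0.5044, -0.1072, 0.2576]
eef_rot: [0.123, 0.696, 0.697, 0.123]
contact_force: [-0.2, 0.6, -2.4]
opening: 0.0205
finger_force: 59.5
```

Call:
carry_out([
  [0, -0.02, 0.05, 0, 0, 0],
  [0, -0.03, 0.09, 0, 0, 0],
  [0, -0.05, 0.14, 0, 0, 0],
  [0, -0.05, 0.14, 0, 0, 0],
])

```text
time: 7.35
ee_pos: [0.5044, -0.1071, 0.256]
eef_rot: [0.123, 0.696, 0.697, 0.123]
contact_force: [-0.5, 1.6, -3.3]
opening: 0.0205
finger_force: 59.5
```

```bash
python3 -c "
from h import *
st()"
```

```text
t 7.35 tcp [ 0.5044 -0.1071  0.256 ] lean 19.98 foot [ 0.555 -0.107  0.117] F [-0.49  1.56 -3.3 ] M [0.27 0.57 0.11] op 0.0205 ff 59.5
[[-0.001, 0.94, 0.342], [1.0, 0.001, 0.001], [0.0, 0.342, -0.94]]
```

Call:
carry_out([
  [0.03, 0, 0, 0, 0, 0],
  [0.05, -0.01, 0.02, 0, 0, 0],
  [0.05, -0.02, 0.05, 0, 0, 0],
  [0.05, -0.03, 0.09, 0, 0, 0],
  [0.05, -0.03, 0.09, 0, 0, 0],
])

```text
time: 7.85
ee_pos: [0.5045, -0.1068, 0.2552]
eef_rot: [0.123, 0.696, 0.697, 0.123]
contact_force: [-0.4, 0.9, -1.8]
opening: 0.0206
finger_force: 59.5
```

```bash
python3 -c "
from h import *
st()"
```

```text
t 7.85 tcp [ 0.5045 -0.1068  0.2552] lean 19.99 foot [ 0.5551 -0.1067  0.1161] F [-0.44  0.94 -1.77] M [0.16 0.65 0.13] op 0.0206 ff 59.5
[[-0.001, 0.94, 0.342], [1.0, 0.001, 0.0], [0.0, 0.342, -0.94]]
```

Call:
carry_out([
  [0.02, 0, 0, 0, 0, 0],
  [0.03, -0.02, 0.05, 0, 0, 0],
  [0.03, -0.04, 0.1, 0, 0, 0],
  [0.03, -0.04, 0.1, 0, 0, 0],
  [0.03, -0.04, 0.1, 0, 0, 0],
])

```text
time: 8.35
ee_pos: [0.5043, -0.1065, 0.254]
eef_rot: [0.123, 0.696, 0.697, 0.123]
contact_force: [-0.6, 1.7, -2.2]
opening: 0.0202
finger_force: 59.5
```

```bash
python3 -c "
from h import *
st();p=st
go([.5545,-.1067,.1152],15);go([.5538,-.1067,.1152],10);go([.5535,-.1067,.1152],5);go([.5533,-.1067,.1152],0)"
```

```text
t 8.35 tcp [ 0.5043 -0.1065  0.254 ] lean 19.98 foot [ 0.5549 -0.1064  0.1149] F [-0.61  1.68 -2.17] M [0.17 0.69 0.08] op 0.0202 ff 59.5
[[-0.001, 0.94, 0.342], [1.0, 0.001, 0.0], [0.0, 0.342, -0.94]]
(array([-0.02,  1.26,  0.02]), array([ 4.98, -0.02,  0.03]))
(array([-0.02,  2.47,  0.16]), array([ 9.98, -0.02,  0.03]))
(array([-0.02,  3.71,  0.43]), array([14.98, -0.02,  0.03]))
(array([-0.03,  4.92,  0.81]), array([ 1.998e+01, -1.000e-02,  4.000e-02]))
```

Call:
carry_out([
  [0.03, 0, 0, 0, 0, 0],
  [0.03, 0.42, 0.01, 1.7, 0, 0],
  [0.03, 0.84, 0.01, 3.4, 0, 0],
  [0.03, 1.26, 0.02, 5, 0, 0],
  [0.03, 1.26, 0.02, 5, 0, 0],
])

```text
time: 8.85
ee_pos: [0.5175, -0.1062, 0.2587]
eef_rot: [0.093, 0.701, 0.701, 0.092]
contact_force: [-1.3, 0.4, -1.0]
opening: 0.0202
finger_force: 59.7
```

```bash
python3 -c "
from h import *
st()
go([.5538,-.1063,.1152],10);go([.5535,-.1063,.1152],5);go([.5533,-.1063,.1152],0)"
```

```text
t 8.85 tcp [ 0.5175 -0.1062  0.2587] lean 15.06 foot [ 0.556  -0.1063  0.1158] F [-1.25  0.41 -1.05] M [0.17 0.33 0.08] op 0.0202 ff 59.7
[[-0.001, 0.966, 0.26], [1.0, 0.001, -0.001], [-0.001, 0.26, -0.966]]
(array([-0.02,  1.08,  0.06]), array([5.06, 0.04, 0.07]))
(array([-0.02,  2.33,  0.22]), array([10.06,  0.04,  0.07]))
(array([-0.02,  3.57,  0.5 ]), array([15.06,  0.05,  0.07]))
```

Call:
carry_out([
  [0, 0.2, 0, 1.2, 0, 0],
  [0, 0.48, 0.02, 2.5, 0, 0],
  [0, 0.77, 0.04, 3.8, 0, 0],
  [0, 1.05, 0.06, 5, 0, 0],
  [0, 1.05, 0.06, 5, 0, 0],
])

```text
time: 9.35
ee_pos: [0.5276, -0.1061, 0.2605]
eef_rot: [0.062, 0.704, 0.705, 0.061]
contact_force: [-0.1, -1.3, -2.5]
opening: 0.0202
finger_force: 59.5
```

```bash
python3 -c "
from h import *
st()
go([.5535,-.1063,.1152],5);go([.5533,-.1063,.1152],0)"
```

```text
t 9.35 tcp [ 0.5276 -0.1061  0.2605] lean 9.97 foot [ 0.5532 -0.1062  0.1148] F [-0.1  -1.33 -2.45] M [0.01 0.12 0.01] op 0.0202 ff 59.5
[[-0.001, 0.985, 0.173], [1.0, 0.001, -0.001], [-0.001, 0.173, -0.985]]
(array([-0.02,  1.32,  0.02]), array([4.97, 0.04, 0.07]))
(array([-0.02,  2.58,  0.18]), array([9.97, 0.04, 0.07]))
```

Call:
carry_out([
  [0, 0.33, 0, 1.2, 0, 0],
  [0, 0.65, 0.01, 2.5, 0, 0],
  [0, 0.98, 0.01, 3.8, 0, 0],
  [0, 1.3, 0.02, 5, 0, 0],
  [0, 1.3, 0.02, 5, 0, 0],
])

```text
time: 9.85
ee_pos: [0.5401, -0.1061, 0.2623]
eef_rot: [0.03, 0.706, 0.707, 0.03]
contact_force: [-0.7, -0.5, -1.9]
opening: 0.0204
finger_force: 59.5
```

```bash
python3 -c "
from h import *
st()
go([.5533,-.1063,.1152],0)"
```

```text
t 9.85 tcp [ 0.5401 -0.1061  0.2623] lean 4.9 foot [ 0.5527 -0.1062  0.1149] F [-0.74 -0.53 -1.89] M [0.04 0.03 0.02] op 0.0204 ff 59.5
[[-0.001, 0.996, 0.085], [1.0, 0.001, -0.001], [-0.001, 0.085, -0.996]]
(array([-0.02,  1.33,  0.03]), array([4.9 , 0.04, 0.07]))
```

Call:
carry_out([
  [0, 0.32, 0, 1.2, 0, 0],
  [0, 0.64, 0.01, 2.5, 0, 0],
  [0, 0.95, 0.02, 3.7, 0, 0],
  [0, 1.27, 0.03, 4.9, 0, 0],
  [0, 1.27, 0.03, 4.9, 0, 0],
])

```text
time: 10.35
ee_pos: [0.5527, -0.1061, 0.2631]
eef_rot: [0.0, 0.707, 0.708, -0.0]
contact_force: [0.7, -0.5, -2.1]
opening: 0.0206
finger_force: 59.6
```

```bash
python3 -c "
from h import *
st()"
```

```text
t 10.35 tcp [ 0.5527 -0.1061  0.2631] lean 0.0 foot [ 0.5527 -0.1062  0.1151] F [ 0.71 -0.47 -2.14] M [-0.    0.02  0.02] op 0.0206 ff 59.6
[[-0.001, 1.0, 0.0], [1.0, 0.001, -0.001], [-0.001, 0.0, -1.0]]
```

Call:
carry_out([
  [0, 0, 0.1, 0, 0, 0],
  [0, 0, 0.2, 0, 0, 0],
  [0, 0, 0.3, 0, 0, 0],
  [0, 0, 0.4, 0, 0, 0],
  [0, 0, 0.4, 0, 0, 0],
])

```text
time: 10.85
ee_pos: [0.5521, -0.1061, 0.2592]
eef_rot: [0.001, 0.707, 0.707, 0.001]
contact_force: [1.1, -0.1, -3.1]
opening: 0.0202
finger_force: 59.5
```

```bash
python3 -c "
from h import *
st()"
```

```text
t 10.85 tcp [ 0.5521 -0.1061  0.2592] lean 0.11 foot [ 0.5524 -0.1061  0.1112] F [ 1.07 -0.13 -3.09] M [ 0.05 -0.29  0.03] op 0.0202 ff 59.5
[[-0.001, 1.0, 0.002], [1.0, 0.001, 0.0], [0.0, 0.002, -1.0]]
```

Call:
carry_out([
  [0, 0.03, 0.05, 0, 0, 0],
  [0, 0.03, 0.15, 0, 0, 0],
  [0, 0.03, 0.25, 0, 0, 0],
  [0, 0.03, 0.35, 0, 0, 0],
  [0, 0.03, 0.45, 0, 0, 0],
  [0, 0.03, 0.55, 0, 0, 0],
  [0, 0.03, 0.55, 0, 0, 0],
])

```text
time: 11.55
ee_pos: [0.5523, -0.1062, 0.2536]
eef_rot: [0.0, 0.707, 0.707, 0.0]
contact_force: [-0.3, -0.4, -3.4]
opening: 0.0202
finger_force: 59.5
```

```bash
python3 -c "
from h import *
st()"
```

```text
t 11.55 tcp [ 0.5523 -0.1062  0.2536] lean 0.07 foot [ 0.5525 -0.1061  0.1056] F [-0.27 -0.38 -3.37] M [-0.   -0.02  0.01] op 0.0202 ff 59.5
[[-0.001, 1.0, 0.001], [1.0, 0.001, 0.0], [0.0, 0.001, -1.0]]
```

Free on all sides. I'll go deeper in steps.

Call:
carry_out([
  [0, 0, 0.15, 0, 0, 0],
  [0, 0, 0.3, 0, 0, 0],
  [0, 0, 0.45, 0, 0, 0],
  [0, 0, 0.6, 0, 0, 0],
  [0, 0, 0.75, 0, 0, 0],
  [0, 0, 0.9, 0, 0, 0],
  [0, 0, 1.05, 0, 0, 0],
  [0, 0, 1.2, 0, 0, 0],
  [0, 0, 1.2, 0, 0, 0],
])

```text
time: 12.45
ee_pos: [0.5524, -0.1061, 0.2415]
eef_rot: [0.0, 0.707, 0.707, 0.001]
contact_force: [0.4, 0.4, -2.6]
opening: 0.0201
finger_force: 59.5
```

```bash
python3 -c "
from h import *
st()"
```

```text
t 12.45 tcp [ 0.5524 -0.1061  0.2415] lean 0.08 foot [ 0.5526 -0.1061  0.0935] F [ 0.42  0.4  -2.57] M [-0.03  0.03 -0.01] op 0.0201 ff 59.5
[[-0.001, 1.0, 0.001], [1.0, 0.001, 0.0], [0.0, 0.001, -1.0]]
```

Call:
carry_out([
  [0, 0, 0.15, 0, 0, 0],
  [0, 0, 0.3, 0, 0, 0],
  [0, 0, 0.45, 0, 0, 0],
  [0, 0, 0.6, 0, 0, 0],
  [0, 0, 0.75, 0, 0, 0],
  [0, 0, 0.9, 0, 0, 0],
  [0, 0, 1.05, 0, 0, 0],
  [0, 0, 1.2, 0, 0, 0],
  [0, 0, 1.35, 0, 0, 0],
  [0, 0, 1.5, 0, 0, 0],
  [0, 0, 1.5, 0, 0, 0],
])

```text
time: 13.55
ee_pos: [0.5524, -0.1061, 0.2265]
eef_rot: [0.0, 0.707, 0.707, 0.001]
contact_force: [0.6, -0.5, -2.1]
opening: 0.0206
finger_force: 59.5
```

```bash
python3 -c "
from h import *
st()"
```

```text
t 13.55 tcp [ 0.5524 -0.1061  0.2265] lean 0.08 foot [ 0.5526 -0.1061  0.0785] F [ 0.64 -0.49 -2.13] M [ 0.01 -0.03 -0.01] op 0.0206 ff 59.5
[[-0.001, 1.0, 0.001], [1.0, 0.001, 0.0], [0.0, 0.001, -1.0]]
```

Call:
carry_out([
  [0, 0, 0.15, 0, 0, 0],
  [0, 0, 0.3, 0, 0, 0],
  [0, 0, 0.45, 0, 0, 0],
  [0, 0, 0.6, 0, 0, 0],
  [0, 0, 0.75, 0, 0, 0],
  [0, 0, 0.9, 0, 0, 0],
  [0, 0, 1.05, 0, 0, 0],
  [0, 0, 1.2, 0, 0, 0],
  [0, 0, 1.35, 0, 0, 0],
  [0, 0, 1.5, 0, 0, 0],
  [0, 0, 1.5, 0, 0, 0],
])

```text
time: 14.65
ee_pos: [0.5524, -0.1061, 0.2116]
eef_rot: [0.0, 0.707, 0.707, 0.001]
contact_force: [0.2, 0.6, -2.9]
opening: 0.0203
finger_force: 59.5
```

```bash
python3 -c "
from h import *
st()"
```

```text
t 14.65 tcp [ 0.5524 -0.1061  0.2116] lean 0.08 foot [ 0.5526 -0.1061  0.0636] F [ 0.24  0.6  -2.9 ] M [ 0.06  0.01 -0.06] op 0.0203 ff 59.5
[[-0.001, 1.0, 0.001], [1.0, 0.001, 0.0], [0.0, 0.001, -1.0]]
```

Now the last 5.6 mm, at 0.5 mm per row.

Call:
carry_out([
  [0, 0, 0.05, 0, 0, 0],
  [0, 0, 0.1, 0, 0, 0],
  [0, 0, 0.15, 0, 0, 0],
  [0, 0, 0.2, 0, 0, 0],
  [0, 0, 0.25, 0, 0, 0],
  [0, 0, 0.3, 0, 0, 0],
  [0, 0, 0.35, 0, 0, 0],
  [0, 0, 0.4, 0, 0, 0],
  [0, 0, 0.43, 0, 0, 0],
  [0, 0, 0.43, 0, 0, 0],
])

```text
time: 15.65
ee_pos: [0.5525, -0.1062, 0.2074]
eef_rot: [0.001, 0.707, 0.707, 0.001]
contact_force: [0.4, 0.4, -2.3]
opening: 0.0202
finger_force: 59.5
```

Call:
carry_out([
  [0, 0, 0.03, 0, 0, 0],
  [0, 0, 0.06, 0, 0, 0],
  [0, 0, 0.09, 0, 0, 0],
  [0, 0, 0.09, 0, 0, 0],
])

```text
time: 16.05
ee_pos: [0.5525, -0.1061, 0.2065]
eef_rot: [0.001, 0.707, 0.707, 0.001]
contact_force: [0.1, 0.2, -2.7]
opening: 0.0203
finger_force: 59.5
```

Call:
carry_out([
  [0, 0, 0.02, 0, 0, 0],
  [0, 0, 0.04, 0, 0, 0],
  [0, 0, 0.06, 0, 0, 0],
  [0, 0, 0.06, 0, 0, 0],
])

```text
time: 16.45
ee_pos: [0.5525, -0.1062, 0.206]
eef_rot: [0.001, 0.707, 0.707, 0.001]
contact_force: [0.2, -0.0, -2.5]
opening: 0.0205
finger_force: 59.5
```

Call:
carry_out([
  [0, 0, 0.02, 0, 0, 0],
  [0, 0, 0.04, 0, 0, 0],
  [0, 0, 0.06, 0, 0, 0],
  [0, 0, 0.06, 0, 0, 0],
])

```text
time: 16.85
ee_pos: [0.5526, -0.1062, 0.2058]
eef_rot: [0.001, 0.707, 0.707, 0.001]
contact_force: [-1.6, 0.2, 2.4]
opening: 0.0205
finger_force: 59.9
```

The collar has made contact: force is up about 5 N with the foot at the expected height. Now I'll release.

Call:
carry_out([
  [0, 0, 0, 0, 0, 0],
  [0, 0, 0, 0, 0, 0],
  [0, 0, 0, 0, 0, 0],
], newtons=20)

```text
time: 17.15
ee_pos: [0.5526, -0.1062, 0.2058]
eef_rot: [0.001, 0.707, 0.707, 0.001]
contact_force: [-3.0, 1.7, 5.4]
opening: 0.0201
finger_force: 60.3
```

Call:
carry_out([
  [0, 0, 0, 0, 0, 0],
  [0, 0, 0, 0, 0, 0],
  [0, 0, 0, 0, 0, 0],
  [0, 0, 0, 0, 0, 0],
  [0, 0, 0, 0, 0, 0],
  [0, 0, 0, 0, 0, 0],
], claw=0.65)

```text
time: 17.75
ee_pos: [0.5526, -0.1062, 0.2053]
eef_rot: [0.001, 0.707, 0.707, 0.001]
contact_force: [0.6, -0.5, 0.1]
opening: 0.0556
finger_force: 0.0
```

Call:
carry_out([
  [0, 0, -0.5, 0, 0, 0],
  [0, 0, -2, 0, 0, 0],
  [0, 0, -5, 0, 0, 0],
  [0, 0, -9, 0, 0, 0],
  [0, -5, -13, 0, 0, 0],
  [0, -10, -13, 0, 0, 0],
  [0, -12, -13, 0, 0, 0],
  [0, -12, -13, 0, 0, 0],
  [0, -12, -13, 0, 0, 0],
])

```text
time: 18.65
ee_pos: [0.4326, -0.1064, 0.3364]
eef_rot: [0.001, 0.707, 0.707, 0.003]
contact_force: [1.0, 0.6, -0.0]
opening: 0.0556
finger_force: 0.0
```

```bash
python3 - <<'E'
from h import *
st()
im,d=get_image("top");im2,d2=get_image("side")
a=cv2.resize(im[150:230,375:465],None,fx=4.4,fy=4.4,interpolation=cv2.INTER_CUBIC)
b=cv2.resize(im2[140:220,280:370],None,fx=4.4,fy=4.4,interpolation=cv2.INTER_CUBIC)
cv2.imwrite("pics/end.png",np.hstack([a,b])[:,:,::-1])
E
```

```text
t 18.65 tcp [ 0.4326 -0.1064  0.3364] lean 0.3 foot [ 0.4333 -0.1061  0.1884] F [ 1.03  0.63 -0.  ] M [ 0.01  0.01 -0.02] op 0.0556 ff 0.0
[[-0.001, 1.0, 0.005], [1.0, 0.001, 0.002], [0.002, 0.005, -1.0]]
```

View pics/end.png

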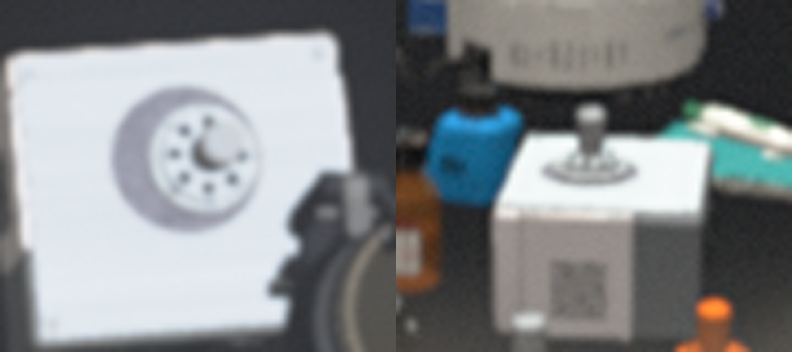

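The insert stands upright in the well: collar on the block at (207,153) in the top view, knob at (590,120) in the side view, gripper clear. I'll check the depth and hand in if it is home.

```bash
python3 - <<'E'
from h import *
c=get_calibration("top");im,d=get_image("top")
z=np.array([[world(c,u,v,d=d[v,u])[2] if d[v,u] else 0 for u in range(414,434)] for v in range(178,194)])
k=z[(z>.15)];col=z[(z>.121)&(z<.14)];deck=np.median(d[200:203,395:400]);print("knob",np.median(k),len(k),"collar",np.median(col),len(col),"deck",world(c,397,201,d=deck)[2])
if abs(np.median(col)-.126)<.0035: print(sign_off())
E
```

```text
knob 0.16277648774335635 86 collar 0.1274244520737815 189 deck 0.11804390481194116
the job is handed in; nothing more can be done
None
```

The thicker insert is in the heater's well, upright with its collar on the block and released. I handed the job in at about 19 s; no verdict came back, but the depth image put the collar within about 1.5 mm of its seated height.

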